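Index the tube rack on the rack reader

TASK

Bring the tube rack into its reading position: with the fingertips, push the blue push plate of the rack reader's sprung carriage all the way to its end stop, then let the spring bring it back until it is caught half way by the stop pin (orange knob), and draw the hand clear. Do not push, grip or lift the rack of red-capped tubes standing on the carriage, and leave the tip box, bottle and beaker where they stand.

Things in the scene. Friction and masses are not known exactly. Their poses are not given: they have to be found in the camera images.
- reader: White (off-white) rack reader fixed to the bench, 270 x 220 x 30 mm base plate. Origin under the base, on the bench, in the middle of its width; its x axis (level) is the direction in which the carriage is pushed, y to the left of that, z up. The base plate reaches from x = -125 to +145 mm and +-110 mm in y. A grey reader head, 85 mm high, stands across its far end (x = 105 to 140 mm).
- push_face (a point): Centre of the front face (facing the reader's -x) of the blue push plate, 76 mm above the bench; moves with the carriage, axes parallel to the reader's. The plate is upright, 116 mm wide (along y), 10 mm thick, its top edge 106 mm above the bench, its lower edge 36 mm (6 mm above the base plate); the way in front of it is free. The rack stands directly behind it (2 mm gap), so the plate cannot be gripped. With the carriage out, it lies at reader x = -68 mm, y = 0.
- carriage (a joint): Travel of the carriage along the reader's +x, in m: 0 = out (start), 0.060 = against the end stop, about 0.034 = caught by the stop pin (reading position). A damped return spring pushes it to 0 with 3 N at 0 to 8 N at 0.060; damping adds about 3 N at 0.1 m/s. On the way in its cam lifts the stop pin; beyond about 0.036 the pin drops behind the cam and holds the carriage on its way back.
- stop_pin (a joint): Height of the sprung stop pin in m: 0 = down, up to 0.014 while the cam passes beneath it. It works by itself.
- pin_knob (a point): Top of the stop pin's orange knob (18 mm across), 95 mm above the bench when down, at reader x = -11 mm, y = -69 mm (beside the carriage). It need not be touched.
- rack: Loose white rack, 56 (x) x 102 (y) x 50 mm, with eight red-capped tubes up to 74 mm above its underside, about 250 g, standing in the carriage's shallow tray; origin in the middle of its underside, 46 mm above the bench. Its top is 120 mm above the bench. It rides along with the carriage and is not to be pushed, gripped or lifted.
- tip_box: Loose pipette tip box, white with a blue lid, 120 x 84 x 76 mm, origin under its centre; bystander.
- bottle: Loose reagent bottle with blue cap, 52 mm across, 110 mm high, origin under its centre; bystander.
- beaker: Loose glass beaker, 60 mm across, 75 mm high, origin under its centre; bystander.

How it is judged (in metres and radians):
On the way:
1. the carriage is pushed to its end stop (travel over 52 of 60 mm) (value of joint carriage above 0.052 m), for 0.05 s.
At the end, for the whole second after the job is handed in: The carriage rests on the stop pin (travel 30 to 37 mm, at rest), the pin is down (under 3 mm), the rack sits upright in the carriage tray, and the tip box, bottle and beaker stand upright within 20 mm of where they began (value of joint carriage between 0.03 and 0.037 m and velocity of joint carriage between -0.01 and 0.01 m/s and value of joint stop_pin below 0.003 m and z of rack in the frame of reader between 0.042 and 0.05 m and angle between rack's own z axis and vertical below 0.1 rad and distance of each of tip_box, bottle, beaker from where it was at the start of the episode below 0.02 m and angle between each of tip_box, bottle, beaker's own z axis and vertical below 0.15 rad); the robot touches nothing.
It fails at once if the rack is pushed or gripped by the robot (over 2 N) (contact force between any of the fingers, the arm and rack above 2 N).
It fails at once if the rack is lifted out of the tray or tipped (z of rack in the frame of reader above 0.056 m or angle between rack's own z axis and vertical above 0.3 rad).
It fails at once if the tip box, bottle or beaker is moved by over 20 mm (distance of any of tip_box, bottle, beaker from where it was at the start of the episode above 0.02 m).
It also fails if it takes over 35 s, if anything falls off the work surface, if the arm or the gripper's body presses on something with over 40 N, if the wrist force passes 120 N, or if a joint passes its speed limit or range.

ROBOT

A 6-joint arm with a two-finger parallel gripper is mounted at the origin on the work surface. World frame = base frame: x ahead of the robot, y to its left, z up, the work surface at z = 0. Lengths are in mm, angles in degrees, forces in N, time in s.
With the tool pointing down it reaches from about 350 to 925 mm from the base axis. Payload 6.4 kg.
Tool frame: the origin (TCP) lies on the mounting face of the last link; the fingertips stand 173 mm ahead of it and the grasp point (between the pads) lies 155 mm ahead of it; z points along the fingers, y is the direction in which the jaws open and shut (so a half turn about z gives the same grasp; the last joint's range is limited). The gripper opens to 85 mm and grips with 20 to 120 N. Pads are 22 mm wide; open, the fingers measure 114 mm over their backs; the gripper's body (76 mm by 85 mm) begins 54 mm behind the grasp point. The pads swing forward as they close: fully open they stand 13 mm farther back than shut.
Start: joints at [56.144, 14.043, 89.255, -0, 76.702, -9.975], TCP at [263.143, 594.366, 404.69] pointing down, gripper open.
Joint ranges: [-179.41, 179.41], [-58.25, 129.5], [7.25, 145.43], [-54.29, 234.29], [11.92, 165.04], [-157.13, 157.13]. Speed limits (degrees/s): [147.25, 147.25, 180, 180, 180, 180].

INTERFACE

Orientations are given as a 3x3 rotation matrix whose columns are the frame's x, y, z axes.
In Python, from cell import state, vision, ctrl gives the robot as it stands.
- The arm moves only by the tool step_arm, never from a script. Its argument "steps" is a list of rows, each a list of 3 entries, a list of its own where there are three numbers: the shift along the tool's x, y, z scaled (see below), then the turn, a rotation vector about the tool's x, y, z scaled (see below), then the finger opening in mm, from 0 to 85.4. In form: [[[dx, dy, dz], [rx, ry, rz], fingers], ...]. A call has 1 to 10 rows; each row shifts and turns the pose as measured when the row begins, along the tool's axes as they then stand; what a row does not reach is not made up. The controller multiplies each number of a shift by 2.5 cm and each number of a turn by 4 degrees. A row lasts 1/12 s, in which the tool goes at most 41.7 mm and 7.16 degrees, less where a joint would pass 70% of its speed; a pose out of reach is approached as far as the arm can. A call with a number of a shift or a turn outside -1 to 1 is refused whole. A call with a gripper value outside its range is refused whole. The fingers move at their own pace and stop on an object; the grip force is fixed at half the most. Time passes only in rows, so rows that do not move let the fingers close. It gives the time, the measured TCP pose, the force and the opening at its end, in the units of the state.
- state(): the state, without advancing time (a new reading comes with each control period).
- vision.read_camera(name): name is "side" or "top" or "wrist"; returns a dict with "frame" (480x640x3 uint8, blue, green, red), "camera_matrix" (3x3 intrinsics, pixels), "rvec" (rotation vector, rad) and "tvec" (3), from world to camera coordinates, as OpenCV has them. Camera axes: x right, y down, z forward; pixel columns grow to the right and rows downward; lengths in mm; the calibration is good to about 2 mm. A picture is of the moment at which its call begins. There is no depth.
- ctrl.job_done(): hands the job in, once; it reports no verdict.
The state is a dict: "time_s": time; "joints": joint angles; "dq": joint speeds; "joint_torque": joint torques, N m; "position": TCP position; "ee_rot": TCP orientation; "wrist_force": force on the tool from outside, world axes, zero at the start; "torque": the same for the moment, N m; "grip_width": opening from 0.0 (shut) to 1.0 (fully open).
Only numpy, scipy, OpenCV 4.12 (cv2) and the standard library are available. Lean on these libraries where they do the work, as an engineer would, in place of code of your own. Each camera call takes 0.05 s, during which the arm holds its last target.

## Working session

There is one attempt and no reset: what is moved stays moved. The work goes in short steps, Python scripts to look and compute and a tool call to move; the robot and the scene stay as the last step left them, time stands still between calls to the robot, and variables do not carry over. Pictures are saved under pics/ and viewed, and the job is handed in when it is done.

Besides the shell and the picture viewer there is one more tool, called after "Request:" by a JSON object that holds its "method" and its "body". step_arm: Moves the arm, as the interface text tells. Shifts and turns lie within -1 to 1; 1 stands for 2.5 cm of shift or 4 degrees of turn. Its arguments: {"type":"object","properties":{"steps":{"type":"array","items":{"type":"array"}}},"required":["steps"]}

```bash
mkdir -p pics; cat > h.py <<'E'
import numpy as np,cv2
from cell import state,vision,ctrl
def shot(n,f):
    d=vision.read_camera(n); cv2.imwrite(f'pics/{f}.png',d['frame']); np.savez(f'pics/{f}.npz',K=d['camera_matrix'],r=d['rvec'],t=d['tvec']); return d
def ray(f,u,v,z):
    d=np.load(f'pics/{f}.npz'); R=cv2.Rodrigues(d['r'])[0]; t=d['t'].reshape(3)
    c=-R.T@t; w=R.T@np.linalg.inv(d['K'])@np.array([u,v,1.]); return c+w*(z-c[2])/w[2]
def proj(f,P):
    d=np.load(f'pics/{f}.npz'); return cv2.projectPoints(np.array(P,float).reshape(-1,3),d['r'],d['t'],d['K'],None)[0].reshape(-1,2)
E
python3 -c "
from h import *
for n in ['side','top','wrist']: shot(n,n+'0')
s=state();print(s['time_s'],s['ee_rot'],s['wrist_force'],s['grip_width'])"
```

```text
0.15 [[-9.14403802e-01  4.04802420e-01 -8.29592810e-04]
 [ 4.04803190e-01  9.14402989e-01 -1.24518606e-03]
 [ 2.54527814e-04 -1.47442468e-03 -9.99998881e-01]] [ 0.8243474   0.3642028  -0.50799098] 0.9993346689770698
```

View pics/side0.png

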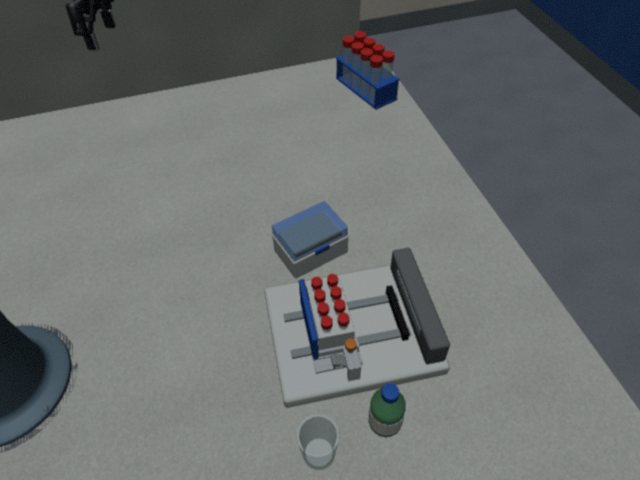

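View pics/top0.png

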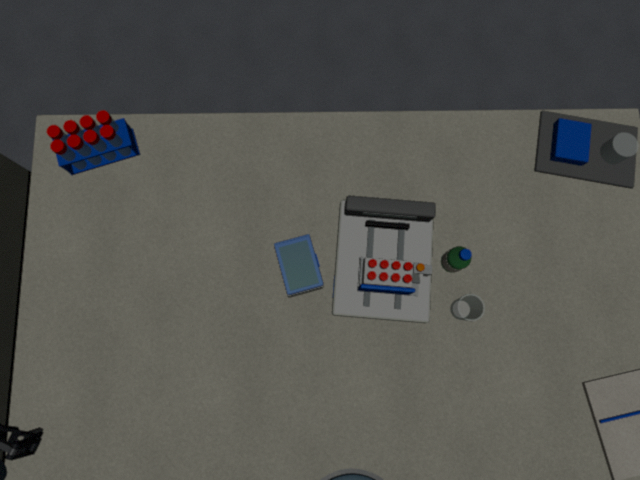

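View pics/wrist0.png

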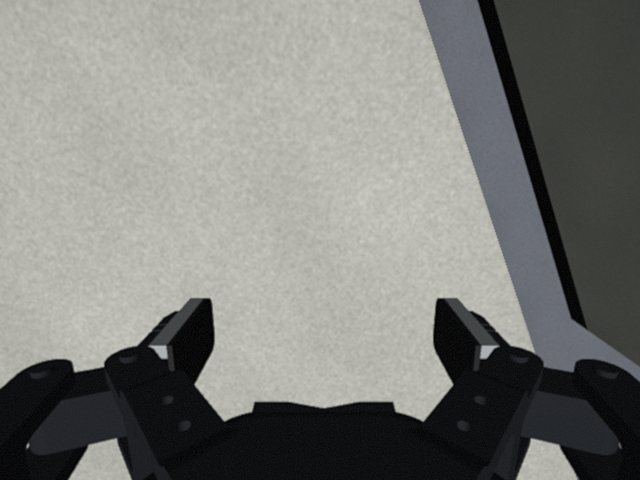

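The side and top views show the reader ahead of the robot: blue plate at about (388,289) in top, knob at (420,268), tip box at left, and bottle and beaker at right. I'll enlarge both views to measure.

```bash
python3 -c "
import cv2
a=cv2.imread('pics/top0.png')[190:330,320:500];cv2.imwrite('pics/top0c.png',cv2.resize(a,None,fx=4,fy=4,interpolation=2))
a=cv2.imread('pics/side0.png')[240:410,250:460];cv2.imwrite('pics/side0c.png',cv2.resize(a,None,fx=3.5,fy=3.5,interpolation=2))"
```

```text
(no output)
```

View pics/top0c.png

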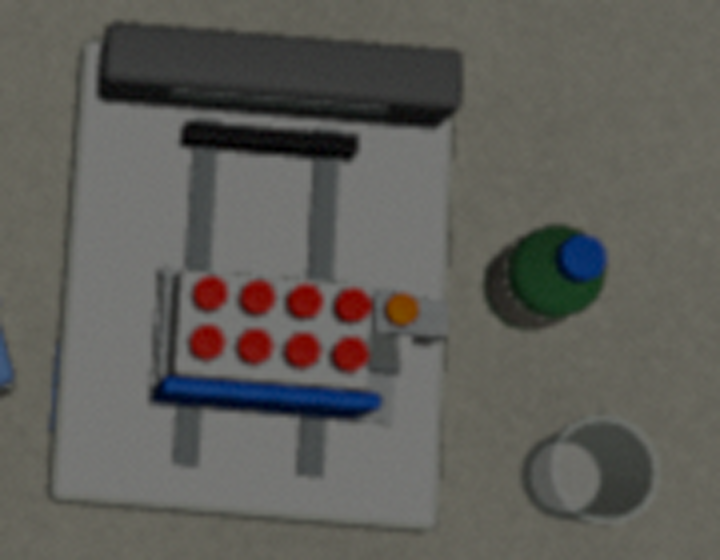

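View pics/side0c.png

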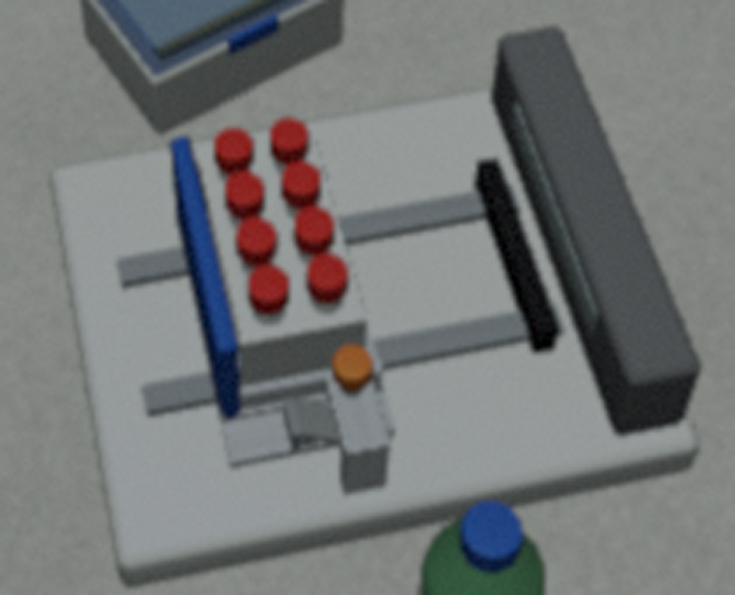

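```bash
cat > fit.py <<'E'
from h import *
from scipy.optimize import least_squares
T=lambda u,v:(320+u/4,190+v/4); S=lambda u,v:(250+u/3.5,240+v/3.5)
obs=[('top0',(-125,110,30),T(52,498)),('top0',(-125,-110,30),T(436,525)),('top0',(145,110,30),T(88,42)),
('top0',(-11,-69,95),T(403,308)),('side0',(-125,110,30),S(52,172)),('side0',(-125,-110,30),S(120,565)),('side0',(145,-110,30),S(695,443)),
('side0',(-11,-69,95),S(352,358)),('side0',(-63,58,106),S(182,142)),('side0',(-63,-58,106),S(232,347))]
def W(p,P):
    c,s=np.cos(p[2]),np.sin(p[2]); return [p[0]+c*P[0]-s*P[1],p[1]+s*P[0]+c*P[1],P[2]]
f=lambda p:np.concatenate([proj(i,W(p,P))[0]-np.array(uv) for i,P,uv in obs])
r=least_squares(f,[600,0,0.],loss='soft_l1')
print(r.x,np.degrees(r.x[2]));print(f(r.x).reshape(-1,2).round(1))
for P in [(-68,0,76),(-68,58,106),(-68,-58,106)]: print(P,np.round(W(r.x,P),1))
for n,uv,z in [('bottle',S(490,525),110),('beakertop',T(610,470),75)]:
  print(n,ray('side0' if n=='bottle' else 'top0',*uv,z))
E
python3 fit.py
```

```text
[ 5.62129304e+02 -8.75986361e+01 -9.73735667e-02] -5.579094406997672
[[-0.7 -0.8]
 [ 1.5  0.3]
 [-1.5 -2.8]
 [ 0.2 -1.5]
 [-1.6 -2.7]
 [-0.5  0.9]
 [ 3.1  0.1]
 [ 0.3  0.7]
 [-1.  -2.4]
 [-0.8  0.6]]
(-68, 0, 76) [494.5 -81.   76. ]
(-68, 58, 106) [500.1 -23.3 106. ]
(-68, -58, 106) [ 488.8 -138.7  106. ]
bottle [ 567.86195282 -248.74589715  110.        ]
beakertop [ 454.16060223 -266.08107315   75.        ]
```

Request:
{"method": "step_arm", "body": {"steps": [[[0,-1,0],[0,0,-0.92],0],[[0,-1,0],[0,0,-0.92],0],[[0,-1,0],[0,0,-0.92],0],[[0,-1,0],[0,0,-0.92],0],[[0,-1,0],[0,0,-0.92],0],[[0,-1,0],[0,0,0],0],[[0,-1,0],[0,0,0],0],[[0,-1,0],[0,0,0],0]]}}

```text
time_s: 0.82
position: [219.7, 394.4, 399.4]
ee_rot: [[-0.997, 0.075, -0.005], [0.075, 0.997, -0.006], [0.004, -0.006, -1.0]]
wrist_force: [0.6, -0.5, 0.2]
grip_width: -0.005
```

```bash
cat > g.py <<'E'
from h import *
import sys
o=np.array([562.1,-87.6,0]);yaw=-0.09737
R=np.array([[np.cos(yaw),-np.sin(yaw),0],[np.sin(yaw),np.cos(yaw),0],[0,0,1]])
s=state();E=np.array(s['ee_rot']);p=np.array(s['position'])
print('t',s['time_s'],'p',p.round(1),'reader tip',(R.T@(p+173*E[:,2]-o)).round(1),'F',np.round(s['wrist_force'],1),'q',np.round(s['joints'],0),'grip',round(s['grip_width'],3))
print((R.T@E).round(3))
if len(sys.argv)>1:
    t=np.array([float(a) for a in sys.argv[1:4]])   # tip target in reader frame
    d=E.T@(R@t+o-(p+173*E[:,2])); print('tool shift units',(d/25).round(2))
    rv=cv2.Rodrigues(E.T@R@np.diag([-1.,1,-1]))[0].ravel(); print('turn units',(np.degrees(rv)/4).round(2))
E
python3 g.py -130 0 232
```

```text
t 0.8167 p [219.7 394.4 399.4] reader tip [-388.3  445.4  226.4] F [ 0.6 -0.5  0.2] q [ 46. -14. 117.  -0.  76. -39.] grip -0.005
[[-1.    -0.022 -0.004]
 [-0.022  1.    -0.006]
 [ 0.004 -0.006 -1.   ]]
tool shift units [ -9.93 -18.04  -0.16]
turn units [-0.09 -0.06  0.32]
```

Request:
{"method": "step_arm", "body": {"steps": [[[-1,-1,0],[-0.09,-0.06,0.32],0],[[-1,-1,0],[0,0,0],0],[[-1,-1,0],[0,0,0],0],[[-1,-1,0],[0,0,0],0],[[-1,-1,0],[0,0,0],0],[[-1,-1,0],[0,0,0],0],[[-1,-1,0],[0,0,0],0],[[-0.8,-1,0],[0,0,0],0],[[-0.8,-1,0],[0,0,0],0],[[-0.8,-1,0],[0,0,0],0]]}}

```text
time_s: 1.65
position: [432.4, 109.8, 397.7]
ee_rot: [[-0.996, 0.09, 0.001], [0.09, 0.996, 0.001], [-0.001, 0.002, -1.0]]
wrist_force: [0.2, -0.1, 0.3]
grip_width: 0.001
```

```bash
python3 g.py -130 0 220
```

```text
t 1.65 p [432.4 109.8 397.7] reader tip [-148.1  184.1  224.7] F [ 0.2 -0.1  0.3] q [ -0. -14. 118.   0.  76. -85.] grip 0.001
[[-1.    -0.008  0.001]
 [-0.008  1.     0.002]
 [-0.001  0.002 -1.   ]]
tool shift units [-0.67 -7.37  0.18]
turn units [0.02 0.02 0.11]
```

Request:
{"method": "step_arm", "body": {"steps": [[[-0.2,-1,0],[0,0,0.11],0],[[-0.2,-1,0],[0,0,0],0],[[-0.1,-1,0],[0,0,0],0],[[0,-1,0],[0,0,0],0],[[0,-1,0],[0,0,0],0],[[0,-1,0],[0,0,0],0],[[0,-0.8,0],[0,0,0],0],[[0,-0.4,0],[0,0,0],0],[[0,0,0],[0,0,0],0]]}}

```text
time_s: 2.4
position: [427.3, -84.6, 396.1]
ee_rot: [[-0.994, 0.106, -0.0], [0.106, 0.994, 0.001], [0.0, 0.001, -1.0]]
wrist_force: [0.1, -0.2, -0.7]
grip_width: -0.004
```

```bash
python3 g.py -125 0 80; python3 -c "
from h import *
for n in ['side','top','wrist']: shot(n,n+'1')
a=cv2.imread('pics/top1.png')[170:350,280:520];b=cv2.imread('pics/side1.png')[200:440,220:500]
cv2.imwrite('pics/c1.png',np.hstack([cv2.resize(a,(400,300),interpolation=2),cv2.resize(b,(350,300),interpolation=2)]))"
```

```text
t 2.4 p [427.3 -84.6 396.1] reader tip [-134.5  -10.   223.1] F [ 0.1 -0.2 -0.7] q [ -26.  -16.  120.    0.   76. -110.] grip -0.004
[[-1.     0.009 -0.   ]
 [ 0.009  1.     0.001]
 [ 0.     0.001 -1.   ]]
tool shift units [-0.38  0.4   5.72]
turn units [ 0.01 -0.   -0.13]
```

View pics/c1.png

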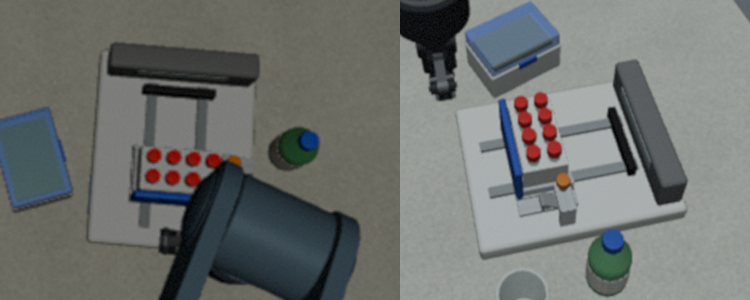

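View pics/wrist1.png

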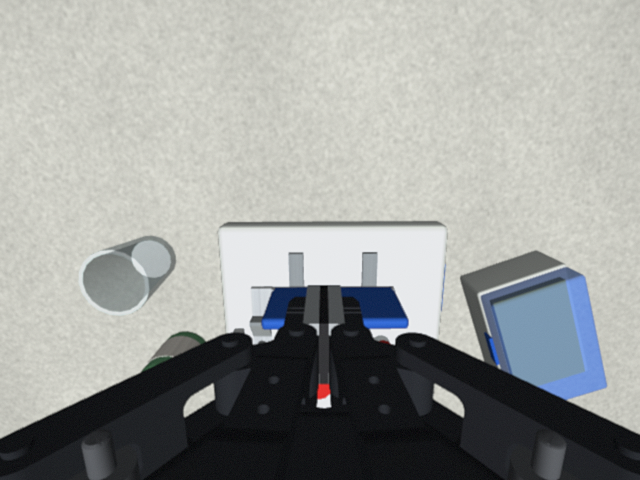

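The reader's near edge is level in the wrist view, so the yaw is right. The fingers sit about 10 mm to the beaker side of the plate's centre (323 vs 336 px). Next I descend in front of the plate.

Request:
{"method": "step_arm", "body": {"steps": [[[0,0.2,0.9],[0,0,-0.13],0],[[0,0.2,1],[0,0,0],0],[[0,0,1],[0,0,0],0],[[0,0,1],[0,0,0],0],[[0,0,1],[0,0,0],0],[[0,0,0.6],[0,0,0],0],[[0,0,0],[0,0,0],0]]}}

```text
time_s: 3.13
position: [430.4, -65.3, 256.1]
ee_rot: [[-0.997, 0.082, 0.008], [0.082, 0.997, -0.0], [-0.008, 0.0, -1.0]]
wrist_force: [0.0, -0.1, 0.5]
grip_width: -0.004
```

```bash
python3 g.py -85 0 84; python3 -c "
from h import *
for n in ['side','top','wrist']: shot(n,n+'2')
a=cv2.imread('pics/wrist2.png');b=cv2.imread('pics/side2.png')[240:400,260:460]
cv2.imwrite('pics/c2.png',np.hstack([cv2.resize(a,(400,300)),cv2.resize(b,(375,300),interpolation=2)]))"
```

```text
t 3.1333 p [430.4 -65.3 256.1] reader tip [-131.9    9.5   83.1] F [ 0.  -0.1  0.5] q [ -24.   -4.  126.    0.   58. -109.] grip -0.004
[[-1.    -0.015  0.008]
 [-0.015  1.     0.001]
 [-0.008  0.    -1.   ]]
tool shift units [-1.87 -0.41 -0.02]
turn units [0.01 0.11 0.21]
```

View pics/c2.png

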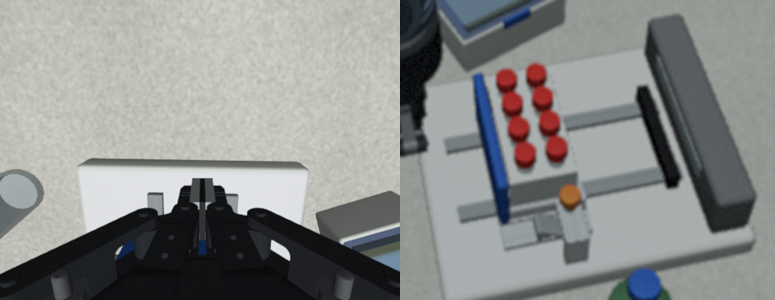

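Request:
{"method": "step_arm", "body": {"steps": [[[-0.4,-0.3,0],[0,0.11,0.21],0],[[-0.5,-0.1,0],[0,0,0],0],[[-0.4,0,0],[0,0,0],0],[[-0.2,0,0],[0,0,0],0],[[0,0,0],[0,0,0],0]]}}

```text
time_s: 3.7
position: [473.0, -80.1, 269.0]
ee_rot: [[-0.995, 0.096, 0.021], [0.096, 0.995, -0.009], [-0.021, -0.007, -1.0]]
wrist_force: [0.6, 0.4, -0.4]
grip_width: -0.004
```

```bash
python3 g.py -79 0 84; python3 -c "
from h import *
for n in ['side','top','wrist']: shot(n,n+'3')
a=cv2.imread('pics/wrist3.png');b=cv2.imread('pics/side3.png')[240:400,260:460]
cv2.imwrite('pics/c3.png',np.hstack([cv2.resize(a,(400,300)),cv2.resize(b,(375,300),interpolation=2)]))"
```

```text
t 3.7 p [473.  -80.1 269. ] reader tip [-85.7  -2.3  96.1] F [ 0.6  0.4 -0.4] q [ -23.    1.  119.    0.   59. -108.] grip -0.004
[[-1.    -0.001  0.021]
 [-0.001  1.    -0.007]
 [-0.021 -0.007 -1.   ]]
tool shift units [-0.26  0.1   0.49]
turn units [-0.09  0.31  0.02]
```

View pics/c3.png

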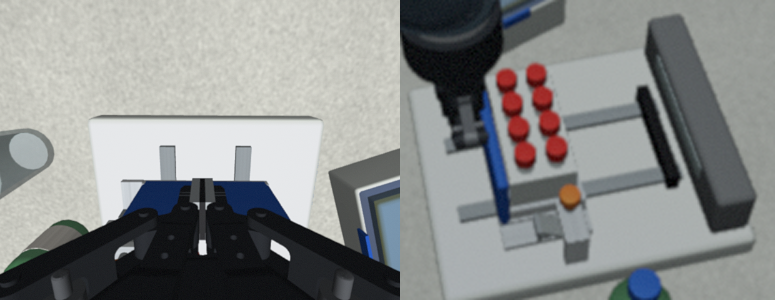

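The fingers are just in front of the plate's centre, but z has drifted up by 13 mm. I'll correct height and tilt before contact.

Request:
{"method": "step_arm", "body": {"steps": [[[0,0.05,0.6],[-0.09,0.31,0],0],[[0,0,0],[0,0,0],0],[[0,0,0],[0,0,0],0]]}}

```text
time_s: 4.1
position: [471.2, -78.2, 253.5]
ee_rot: [[-0.995, 0.096, -0.002], [0.096, 0.995, 0.0], [0.002, 0.0, -1.0]]
wrist_force: [-0.6, -0.3, -0.2]
grip_width: -0.001
```

```bash
python3 g.py -79 0 80
```

```text
t 4.1 p [471.2 -78.2 253.5] reader tip [-91.8   0.6  80.5] F [-0.6 -0.3 -0.2] q [ -23.    2.  120.   -0.   58. -108.] grip -0.001
[[-1.    -0.002 -0.002]
 [-0.002  1.     0.   ]
 [ 0.002  0.    -1.   ]]
tool shift units [-0.51 -0.02  0.02]
turn units [ 0.   -0.03  0.02]
```

Request:
{"method": "step_arm", "body": {"steps": [[[-0.3,0,0],[0,0,0],0],[[-0.3,0,0],[0,0,0],0],[[-0.3,0,0],[0,0,0],0],[[0,0,0],[0,0,0],0]]}}

```text
time_s: 4.43
position: [493.3, -80.1, 253.6]
ee_rot: [[-0.995, 0.095, -0.011], [0.095, 0.995, 0.001], [0.011, 0.0, -1.0]]
wrist_force: [-4.3, -0.4, 2.9]
grip_width: 0.001
```

```bash
python3 g.py -22 0 80
```

```text
t 4.4333 p [493.3 -80.1 253.6] reader tip [-71.1   0.8  80.6] F [-4.3 -0.4  2.9] q [ -22.    5.  116.   -0.   59. -107.] grip 0.001
[[-1.    -0.002 -0.011]
 [-0.002  1.     0.   ]
 [ 0.011  0.    -1.   ]]
tool shift units [-1.96 -0.04  0.  ]
turn units [ 0.   -0.16  0.03]
```

In contact at about 4 N. I keep pushing in small rows.

Request:
{"method": "step_arm", "body": {"steps": [[[-0.35,0,0],[0,-0.1,0],0],[[-0.35,0,0],[0,0,0],0],[[-0.35,0,0],[0,0,0],0],[[-0.35,0,0],[0,0,0],0],[[0,0,0],[0,0,0],0]]}}

```text
time_s: 4.85
position: [526.9, -83.3, 253.0]
ee_rot: [[-0.995, 0.092, -0.027], [0.092, 0.996, 0.003], [0.027, 0.0, -1.0]]
wrist_force: [-6.4, -0.7, 4.4]
grip_width: -0.005
```

```bash
python3 g.py -19 0 80; python3 -c "
from h import *
shot('wrist','wrist4');shot('side','side4')
a=cv2.imread('pics/wrist4.png');b=cv2.imread('pics/side4.png')[240:400,260:460]
cv2.imwrite('pics/c4.png',np.hstack([cv2.resize(a,(400,300)),cv2.resize(b,(375,300),interpolation=2)]))"
```

```text
t 4.85 p [526.9 -83.3 253. ] reader tip [-40.    0.8  80.1] F [-6.4 -0.7  4.4] q [ -21.   10.  111.   -0.   60. -106.] grip -0.005
[[-1.    -0.005 -0.027]
 [-0.005  1.     0.   ]
 [ 0.027  0.    -1.   ]]
tool shift units [-0.84 -0.04 -0.02]
turn units [ 0.   -0.38  0.07]
```

View pics/c4.png

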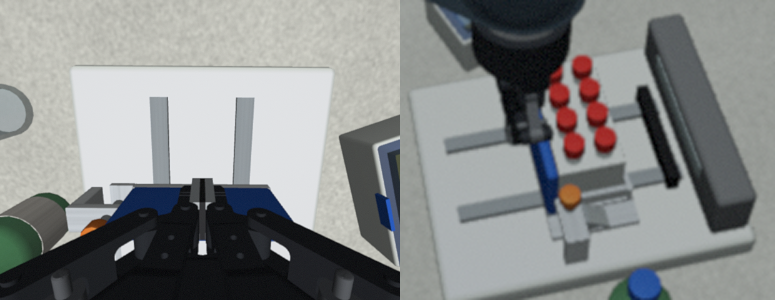

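The carriage is well in (~35–40 mm), the rack is upright and the hand is above it. The tool has tilted 1.5°, so I'll correct that while pushing on.

Request:
{"method": "step_arm", "body": {"steps": [[[-0.25,0,0],[0,-0.4,0],0],[[-0.3,0,0],[0,-0.1,0],0],[[-0.25,0,0],[0,0,0],0],[[0,0,0],[0,0,0],0]]}}

```text
time_s: 5.28
position: [542.9, -84.9, 252.6]
ee_rot: [[-0.996, 0.09, -0.014], [0.09, 0.996, 0.001], [0.014, -0.0, -1.0]]
wrist_force: [-6.4, 0.4, 5.1]
grip_width: -0.0
```

```bash
python3 g.py -19 0 80
```

```text
t 5.2833 p [542.9 -84.9 252.6] reader tip [-21.8   0.8  79.6] F [-6.4  0.4  5.1] q [ -21.   12.  109.   -0.   60. -105.] grip -0.0
[[-1.    -0.007 -0.014]
 [-0.007  1.    -0.   ]
 [ 0.014 -0.    -1.   ]]
tool shift units [-0.11 -0.03 -0.02]
turn units [-0.  -0.2  0.1]
```

Request:
{"method": "step_arm", "body": {"steps": [[[-0.2,0,0],[0,-0.2,0],0],[[-0.2,0,0],[0,0,0],0],[[0,0,0],[0,0,0],0]]}}

```text
time_s: 5.53
position: [546.4, -85.2, 252.2]
ee_rot: [[-0.995, 0.086, -0.042], [0.086, 0.996, 0.004], [0.042, 0.001, -0.999]]
wrist_force: [-5.3, 0.3, 3.9]
grip_width: 0.003
```

```bash
python3 g.py -15 0 80; python3 -c "
from h import *
shot('wrist','wrist5');shot('side','side5')
a=cv2.imread('pics/wrist5.png');b=cv2.imread('pics/side5.png')[240:400,260:460]
cv2.imwrite('pics/c5.png',np.hstack([cv2.resize(a,(400,300)),cv2.resize(b,(375,300),interpolation=2)]))"
```

```text
t 5.5333 p [546.4 -85.2 252.2] reader tip [-23.1   0.9  79.4] F [-5.3  0.3  3.9] q [ -21.   13.  108.   -1.   61. -105.] grip 0.003
[[-0.999 -0.011 -0.042]
 [-0.011  1.     0.   ]
 [ 0.042  0.001 -0.999]]
tool shift units [-0.32 -0.04 -0.04]
turn units [ 0.   -0.6   0.16]
```

View pics/c5.png

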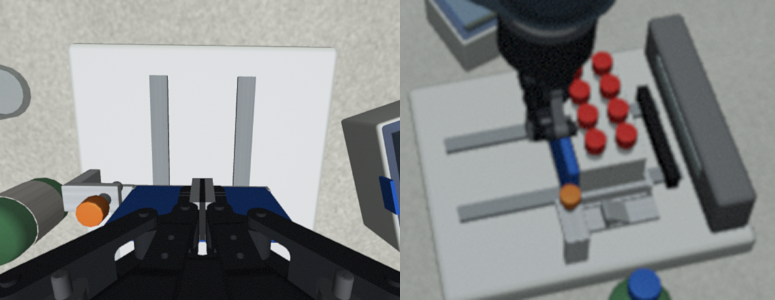

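The carriage is about 55 mm in and has not yet reached the black end stop. The load keeps tilting the tool, so I'll straighten it and push to the stop.

Request:
{"method": "step_arm", "body": {"steps": [[[-0.15,0,0],[0,-0.6,0.1],0],[[-0.2,0,0],[0,-0.5,0],0],[[-0.2,0,0],[0,-0.4,0],0]]}}

```text
time_s: 5.88
position: [545.5, -84.7, 248.3]
ee_rot: [[-0.996, 0.085, -0.022], [0.085, 0.996, 0.005], [0.023, 0.003, -1.0]]
wrist_force: [-40.8, -1.5, 28.7]
grip_width: 0.003
```

```bash
python3 g.py -15 0 80
```

```text
t 5.8833 p [545.5 -84.7 248.3] reader tip [-20.8   1.8  75.3] F [-40.8  -1.5  28.7] q [ -21.   13.  109.   -0.   60. -106.] grip 0.003
[[-1.    -0.012 -0.023]
 [-0.013  1.     0.003]
 [ 0.023  0.003 -1.   ]]
tool shift units [-0.23 -0.08 -0.19]
turn units [ 0.05 -0.33  0.18]
```

Force has jumped to 41 N: that is the end stop. I hold briefly, then ease back.

Request:
{"method": "step_arm", "body": {"steps": [[[0,0,0],[0,0,0],0],[[0.2,0,0],[0,0,0],0],[[0.3,0,0],[0,0,0],0],[[0.3,0,0],[0,0,0],0],[[0.3,0,0],[0,0,0],0],[[0.3,0,0],[0,0,0],0]]}}

```text
time_s: 6.38
position: [505.8, -81.1, 248.9]
ee_rot: [[-0.996, 0.084, -0.03], [0.084, 0.996, 0.007], [0.031, 0.004, -1.0]]
wrist_force: [-0.5, 0.6, 1.1]
grip_width: -0.005
```

```bash
python3 g.py -60 0 80; python3 -c "
from h import *
shot('wrist','wrist6');shot('side','side6')
a=cv2.imread('pics/wrist6.png');b=cv2.imread('pics/side6.png')[240:400,260:460]
cv2.imwrite('pics/c6.png',np.hstack([cv2.resize(a,(400,300)),cv2.resize(b,(375,300),interpolation=2)]))"
```

```text
t 6.3833 p [505.8 -81.1 248.9] reader tip [-62.    1.6  76. ] F [-0.5  0.6  1.1] q [ -22.    8.  115.   -0.   59. -107.] grip -0.005
[[-0.999 -0.013 -0.031]
 [-0.013  1.     0.004]
 [ 0.031  0.004 -1.   ]]
tool shift units [-0.07 -0.06 -0.16]
turn units [ 0.06 -0.44  0.19]
```

View pics/c6.png

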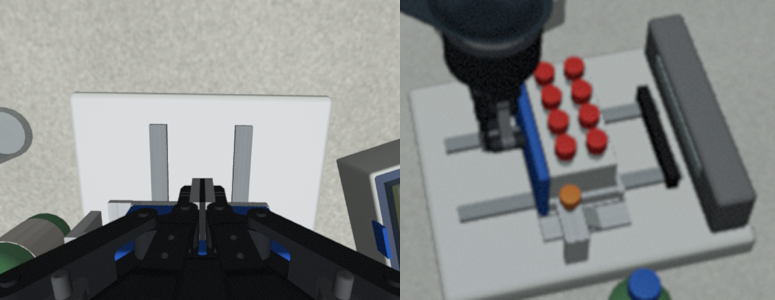

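The plate has stayed behind at about half way, and the fingers are free of it with no force. Next I back off and rise.

Request:
{"method": "step_arm", "body": {"steps": [[[0.5,0,0],[0,0,0],0],[[0.7,0,0],[0,0,0],0],[[0.7,0,-0.2],[0,0,0],0],[[0.6,0,-0.6],[0,0,0],0],[[0,0,-1],[0,0,0],0],[[0,0,-1],[0,0,0],0],[[0,0,-1],[0,0,0],0],[[0,0,-1],[0,0,0],0],[[0,0,-0.5],[0,0,0],0],[[0,0,0],[0,0,0],0]]}}

```text
time_s: 7.32
position: [445.7, -77.1, 392.2]
ee_rot: [[-0.996, 0.086, -0.016], [0.086, 0.996, 0.003], [0.016, 0.001, -1.0]]
wrist_force: [-0.1, -0.2, -0.1]
grip_width: 0.003
```

```bash
python3 g.py; python3 -c "
from h import *
shot('top','top7');shot('side','side7')
a=cv2.imread('pics/top7.png')[170:350,260:500];b=cv2.imread('pics/side7.png')[190:470,240:470]
cv2.imwrite('pics/c7.png',np.hstack([cv2.resize(a,(400,300),interpolation=2),cv2.resize(b,(400,300)) ]))
b=cv2.imread('pics/side7.png')[240:410,250:460];cv2.imwrite('pics/side7c.png',cv2.resize(b,None,fx=3.5,fy=3.5,interpolation=2))"
```

```text
t 7.3167 p [445.7 -77.1 392.2] reader tip [-119.7   -0.7  219.2] F [-0.1 -0.2 -0.1] q [ -24.  -13.  118.   -0.   76. -109.] grip 0.003
[[-1.    -0.012 -0.016]
 [-0.012  1.     0.001]
 [ 0.016  0.001 -1.   ]]
```

View pics/c7.png

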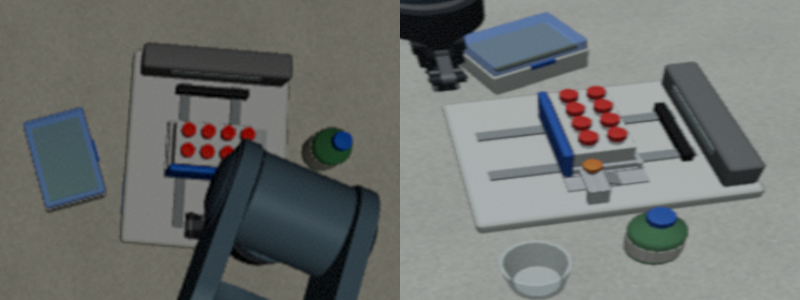

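View pics/side7c.png

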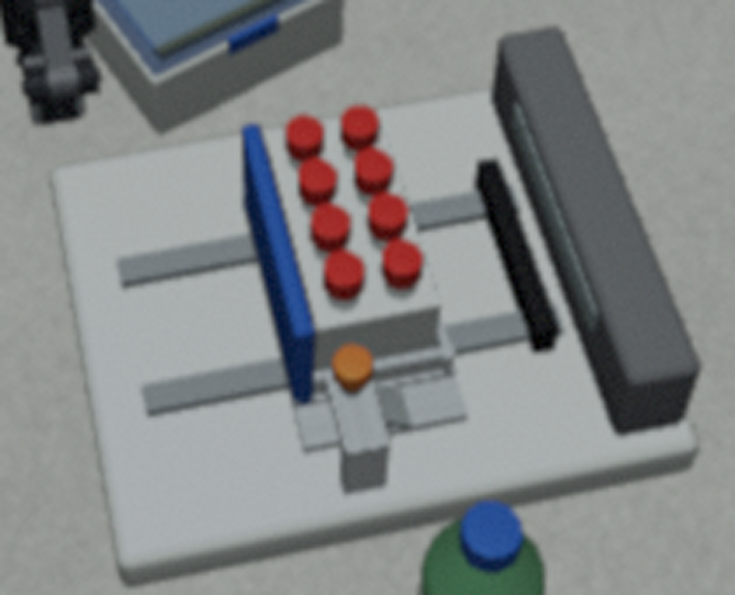

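The knob is back at its starting pixel (352,362), so the pin is down. The plate's top corner has moved from (182,142) to (252,128). I'll convert that to travel.

```bash
python3 -c "
from h import *
S=lambda u,v:(250+u/3.5,240+v/3.5)
for a,b,z in [((182,142),(252,128),106),((232,347),(306,334),106),((233,147),(304,134),120),((326,275),(402,261),120)]:
  print(np.linalg.norm(ray('side0',*S(*b),z)-ray('side0',*S(*a),z)))
d0=cv2.imread('pics/side0.png').astype(int);d1=cv2.imread('pics/side7.png').astype(int)
print('bystander diff',[np.abs(d1-d0)[s].mean().round(2) for s in [np.s_[385:435,365:410],np.s_[415:470,295:340],np.s_[205:270,275:350]]])
"
```

```text
33.38291168075049
32.25303856624681
33.06875386696434
33.688440593982975
bystander diff [np.float64(14.39), np.float64(18.2), np.float64(20.48)]
```

```bash
python3 -c "
import cv2,numpy as np
a=cv2.imread('pics/side0.png')[195:475,260:420];b=cv2.imread('pics/side7.png')[195:475,260:420]
cv2.imwrite('pics/cmp.png',cv2.resize(np.hstack([a,b]),None,fx=2,fy=2))
for s in [np.s_[190:240,105:150],np.s_[220:275,35:80],np.s_[10:75,15:90]]:
  print(cv2.phaseCorrelate(cv2.cvtColor(a[s],6).astype(np.float32),cv2.cvtColor(b[s],6).astype(np.float32)))"
```

```text
((0.40000618570666546, 0.061750687478408395), 1.001705300225152)
((0.4988778776608598, 0.028973349594544118), 0.9107295562602855)
((0.5577680135566965, 0.2159718901235479), 0.5724458982326366)
```

View pics/cmp.png

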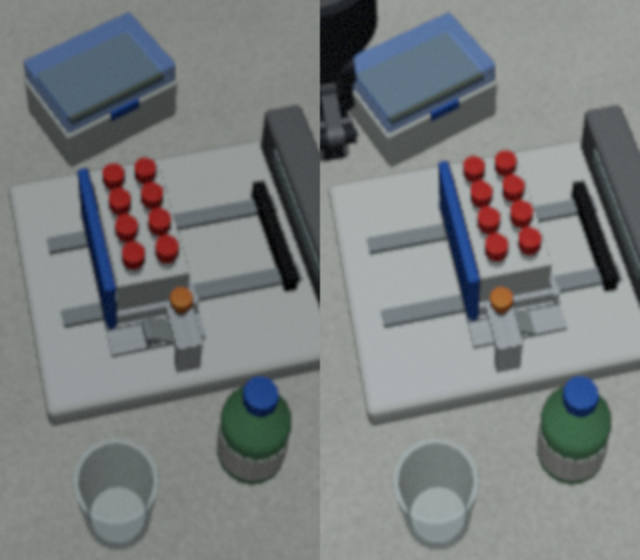

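The bystanders have not moved; the second picture is only brighter. The carriage is at about 33 mm, the pin is down and the hand is clear, so I hand in.

```bash
python3 -c "
from h import *
print(ctrl.job_done())"
```

```text
the job is handed in; nothing more can be done
None
```

I pushed the blue plate to its end stop with the closed fingertips, let the spring bring it back onto the stop pin, drew the hand clear and handed the job in at about 7.5 s. The hand-in gives no verdict.

- **End stop:** the wrist force jumped from about 6 N to about 41 N there. I did not measure the travel at that moment.
- **Carriage:** the side camera puts its resting travel at 32–34 mm, against about 34 mm expected.
- **Pin and rack:** the knob is back at its starting pixel, so the pin is down. The rack stands upright in the tray.
- **Bystanders:** the tip box, bottle and beaker shifted by about half a pixel or less in the image.
- **Hand:** it is clear, with the wrist force near zero.

Two things did not go as planned or did not agree:

- **Tilt under load:** the tool tilted by up to 2.4° while pushing and had to be straightened along the way. At the stop there was also about 29 N of vertical force, probably friction on the plate.
- **Image difference:** a raw before/after comparison of the bystanders came out high. The pictures showed this was only a change in brightness.

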